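Load the bear blanks on the decorating turntable by size

TASK

Four blank white bear figures of different sizes stand about the paint-pouring bench: load them on the decorating turntable, each standing upright and centred on the dark round pad of its own size rank (largest bear on the largest pad, and so on down to the smallest). The turntable spins freely, so set them down without turning it from where it stands; knock no bear over, and leave the long-eared rabbit where it is.

Things in the scene. Friction and masses are not known exactly. Their poses are not given: they have to be found in the camera images.
- bear_small: The smallest of four loose blank white bear figures: upright, flat round foot disc 30 mm across, narrower body, round drum-shaped head 28 mm across whose side is vertical from 36 to 53 mm above the underside (the place to grip, from above; grip it across the ears, because a small muzzle stands 3 mm or less proud of the face), crown at 60 mm, two short round ears on top reaching 65 mm. Origin: centre of the foot's underside; z up, face towards -x, ears along y.
- bear_medium: The second smallest of four loose blank white bear figures: upright, flat round foot disc 41 mm across, narrower body, round drum-shaped head 39 mm across whose side is vertical from 48 to 70 mm above the underside (the place to grip, from above; grip it across the ears, because a small muzzle stands 3 mm or less proud of the face), crown at 80 mm, two short round ears on top reaching 87 mm. Origin: centre of the foot's underside; z up, face towards -x, ears along y.
- bear_large: The second largest of four loose blank white bear figures: upright, flat round foot disc 52 mm across, narrower body, round drum-shaped head 50 mm across whose side is vertical from 60 to 88 mm above the underside (the place to grip, from above; grip it across the ears, because a small muzzle stands 3 mm or less proud of the face), crown at 100 mm, two short round ears on top reaching 109 mm. Origin: centre of the foot's underside; z up, face towards -x, ears along y.
- bear_giant: The largest of four loose blank white bear figures: upright, flat round foot disc 63 mm across, narrower body, round drum-shaped head 61 mm across whose side is vertical from 71 to 104 mm above the underside (the place to grip, from above; grip it across the ears, because a small muzzle stands 3 mm or less proud of the face), crown at 118 mm, two short round ears on top reaching 129 mm. Origin: centre of the foot's underside; z up, face towards -x, ears along y.
- pad_small: The smallest of the four dark round pads inlaid flush in the turntable's platter, 46 mm across: the place of the smallest bear (foot 30 mm). Origin: centre of its upper face, at the platter's top, 52 mm above the bench; z up. It lies 100 mm from the platter's axis; seen from above the pads grow from smallest to largest counterclockwise, 90 degrees apart. It turns with the platter.
- pad_medium: The second smallest of the four dark round pads inlaid flush in the turntable's platter, 57 mm across: the place of the second smallest bear (foot 41 mm). Origin: centre of its upper face, at the platter's top, 52 mm above the bench; z up. It lies 100 mm from the platter's axis; seen from above the pads grow from smallest to largest counterclockwise, 90 degrees apart. It turns with the platter.
- pad_large: The second largest of the four dark round pads inlaid flush in the turntable's platter, 68 mm across: the place of the second largest bear (foot 52 mm). Origin: centre of its upper face, at the platter's top, 52 mm above the bench; z up. It lies 100 mm from the platter's axis; seen from above the pads grow from smallest to largest counterclockwise, 90 degrees apart. It turns with the platter.
- pad_giant: The largest of the four dark round pads inlaid flush in the turntable's platter, 79 mm across: the place of the largest bear (foot 63 mm). Origin: centre of its upper face, at the platter's top, 52 mm above the bench; z up. It lies 100 mm from the platter's axis; seen from above the pads grow from smallest to largest counterclockwise, 90 degrees apart. It turns with the platter.
- turntable: Fixed grey foot of the decorating turntable, origin on the bench under the axis, z up. On it a flat round aluminium platter, 300 mm across, top 52 mm and underside 40 mm above the bench, turns freely about the vertical axis (about 0.015 N m starts it) and stands at any angle at the start.
- rabbit: Loose white rabbit figure, 85 mm to the crown with two long ears that spread sideways in a V (along its y) to 74 mm across and 122 mm high, foot 44 mm across. Not part of the job: stays where it stands. Origin: centre of the foot's underside, z up.

How it is judged (in metres and radians):
At the end, for the whole second after the job is handed in: Each of the four bears stands upright (within 0.08 rad) at rest on the platter, its foot centred within 12 mm on the pad of its own size rank; the platter is still and every pad is within 20 mm of where it was at the start; the rabbit stands within 30 mm of its start (horizontal distance between bear_small and pad_small below 0.012 m and z of bear_small in the frame of pad_small between -0.004 and 0.004 m and angle between each of bear_small, bear_medium, bear_large, bear_giant's own z axis and vertical below 0.08 rad and linear speed of each of bear_small, bear_medium, bear_large, bear_giant below 0.02 m/s and horizontal distance between bear_medium and pad_medium below 0.012 m and z of bear_medium in the frame of pad_medium between -0.004 and 0.004 m and horizontal distance between bear_large and pad_large below 0.012 m and z of bear_large in the frame of pad_large between -0.004 and 0.004 m and horizontal distance between bear_giant and pad_giant below 0.012 m and z of bear_giant in the frame of pad_giant between -0.004 and 0.004 m and distance of pad_giant from where it was at the start of the episode below 0.02 m and linear speed of pad_giant below 0.01 m/s and distance of rabbit from where it was at the start of the episode below 0.03 m and angle between rabbit's own z axis and vertical below 0.1 rad); the robot touches nothing.
It fails at once if the turntable is turned (a pad moves more than 25 mm from its start) (distance of pad_giant from where it was at the start of the episode above 0.025 m).
It fails at once if a bear is knocked over (angle between any of bear_small, bear_medium, bear_large, bear_giant's own z axis and vertical above 0.7 rad).
It fails at once if the rabbit is knocked over or pushed more than 30 mm (angle between rabbit's own z axis and vertical above 0.5 rad or distance of rabbit from where it was at the start of the episode above 0.03 m).
It also fails if it takes over 118 s, if anything falls off the work surface, if the arm or the gripper's body presses on something with over 40 N, if the wrist force passes 120 N, or if a joint passes its speed limit or range.

ROBOT

A 6-joint arm with a two-finger parallel gripper is mounted at the origin on the work surface. World frame = base frame: x ahead of the robot, y to its left, z up, the work surface at z = 0. Lengths are in m, angles in degrees, forces in N, time in s.
With the tool pointing down it reaches from about 0.4 to 0.825 m from the base axis. Payload 7 kg.
Tool frame: the origin (TCP) lies on the centre line of the jaws, within the pads' length; the fingertips stand 8 mm ahead of it and the grasp point (between the pads) lies 11 mm behind it (r.tcp_to_tips is the distance from the TCP to the fingertips, in m); z points along the fingers, y is the direction in which the jaws open and shut (so a half turn about z gives the same grasp; the last joint's range is limited). The gripper opens to 88 mm and grips with 3 to 60 N. Pads are 19 mm wide; open, the fingers measure 130 mm over their backs; the gripper's body (78 mm by 193 mm) begins 47 mm behind the grasp point.
Start: joints at [91.45, 20.546, 0.682, 0, -70.136, -16.507], TCP at [0.175, 0.652, 0.199] pointing down, gripper open.
Joint ranges: [-176.03, 176.03], [-82.01, 121.73], [-58.28, 71.71], [-173.87, 95.51], [-174.79, -0.11], [-173.66, 173.66]. Speed limits (degrees/s): [136.94, 136.94, 172.46, 180, 180, 180].

INTERFACE

Orientations are given as [roll, pitch, yaw] about the fixed x, y, z axes, in that order (R = Rz(yaw) Ry(pitch) Rx(roll)).
In Python, from plant import r gives the robot as it stands.
- The arm moves only by the tool drive_tool, never from a script. Its argument "plan" is text: rows parted by semicolons, each of 4 numbers parted by spaces: the shift along the tool's x, y, z in cm, then the turn about the tool's z in rad. A call has 1 to 8 rows; each row is the pose to reach, as a shift and turn from the pose commanded when the call began, along the tool's axes at that moment; what a row does not reach only later rows make up. A row lasts 1/8 s, in which the tool goes at most 62.5 mm and 10.7 degrees, less where a joint would pass 70% of its speed; a pose out of reach is approached as far as the arm can. A call with a gripper value outside its range is refused whole. "fingers" is the closure, from -1 (fully open) to 1 (shut), set as the call begins (left out, the last holds). The fingers move at their own pace and stop on an object; "squeeze" is the grip in N (left out, the last holds). Time passes only in rows, so rows that repeat a pose let the fingers close. It gives the time, the measured TCP pose, the force and the opening at its end, in the units of the state.
- r.get_state(): the state, without advancing time (a new reading comes with each control period).
- r.capture(name): name is "scene" or "top" or "wrist"; returns a dict with "frame" (384x512x3 uint8, red, green, blue), "fovy" (degrees; the focal length in pixels is half the picture's height over the tangent of half this angle, whatever the lens; pixels are square), "cx", "cy" (the principal point, pixels), "rvec" (rotation vector, rad) and "tvec" (3), from world to camera coordinates, as OpenCV has them. Camera axes: x right, y down, z forward; pixel columns grow to the right and rows downward; lengths in m; the calibration is good to about 2 mm. A picture is of the moment at which its call begins. There is no depth.
- r.close_job(): hands the job in, once; it reports no verdict.
The state is a dict: "time_s": time; "joints": joint angles; "qd": joint speeds; "joint_torque": joint torques, N m; "tcp_pos": TCP position; "eef_rot": TCP orientation; "contact_force": force on the tool from outside, world axes, zero at the start; "moment": the same for the moment, N m; "gripper_width": finger opening in m.
Only numpy, scipy, OpenCV 4.12 (cv2) and the standard library are available. Lean on these libraries where they do the work, as an engineer would, in place of code of your own. Each camera call takes 0.05 s, during which the arm holds its last target. There are 200 camera calls.

## Working session

There is one attempt and no reset: what is moved stays moved. The work goes in short steps, Python scripts to look and compute and a tool call to move; the robot and the scene stay as the last step left them, time stands still between calls to the robot, and variables do not carry over. Pictures are saved under pics/ and viewed, about 12 in all and at most 16, crops included, and the job is handed in when it is done.

Besides the shell and the picture viewer there is one more tool, called after "Call:" by a JSON object that holds its "api" and its "payload", one argument or row to a line. drive_tool: Moves the arm, as the interface text tells. Its arguments: {"type":"object","properties":{"plan":{"type":"string"},"fingers":{"type":"number"},"squeeze":{"type":"number"}},"required":["plan"]}

```bash
mkdir -p pics; cat > h.py <<'E'
import numpy as np, cv2
from plant import r
def cap(n,f):
    c=r.capture(n); cv2.imwrite(f'pics/{f}.png',cv2.cvtColor(c['frame'],cv2.COLOR_RGB2BGR))
    np.savez(f'pics/{f}.npz',**{k:np.array(v) for k,v in c.items()}); return c
def load(f): return dict(np.load(f'pics/{f}.npz'))
def cam(c):
    R=cv2.Rodrigues(np.array(c['rvec'],float))[0]; t=np.array(c['tvec'],float).ravel()
    F=c['frame'].shape[0]/2/np.tan(np.radians(float(c['fovy']))/2); return R,t,F
def plane(c,u,v,z):
    R,t,F=cam(c); d=R.T@np.array([(u-float(c['cx']))/F,(v-float(c['cy']))/F,1]); o=-R.T@t
    return o+d*(z-o[2])/d[2]
def proj(c,p):
    R,t,F=cam(c); q=R@np.array(p)+t; return q[0]/q[2]*F+float(c['cx']),q[1]/q[2]*F+float(c['cy'])
E
python3 - <<'E'
from h import *
for n in('scene','top','wrist'):
    c=cap(n,n+'0'); R,t,F=cam(c); print(n,-R.T@t,R[2],F,c['cx'],c['cy'])
s=r.get_state(); print(s)
cv2.imwrite('pics/ab.png',np.hstack([cv2.imread('pics/top0.png')]))
E
```

```text
scene [ 1.17999384 -0.87143206  0.84187288] [-0.52245096  0.61505743 -0.59055004] 444.6419258665107 260.6031795380873 194.1521870821289
top [ 0.32982957 -0.08743826  1.24360188] [ 0.14926932  0.00547399 -0.98878143] 435.41571039178297 255.03179555371992 193.47100840471498
wrist [0.24425508 0.63403368 0.38346496] [-0.25349902  0.06706655 -0.96500794] 316.7661803930873 252.13301788946399 190.51934129922307
{'time_s': 0.15, 'joints': array([ 9.14505813e+01,  2.05834851e+01,  6.46776302e-01, -1.34822867e-02,
       -7.01381304e+01, -1.65063279e+01]), 'qd': array([-0.02915953, -0.11290716,  0.24207653,  0.04644658,  0.05401357,
        0.00163963]), 'joint_torque': array([-8.67075905e-04, -5.83269560e+01,  2.93292010e+01,  7.00118288e+00,
        8.83311324e-03, -1.05512881e-04]), 'tcp_pos': array([0.17527581, 0.65142258, 0.19823212]), 'eef_rot': array([ 1.79924643e+02, -9.11159079e-03, -1.50603295e+01]), 'contact_force': array([ 0.55571751, -0.23289701,  0.31560462]), 'moment': array([0.04714263, 0.03416721, 0.00805002]), 'gripper_width': 0.08807914161678014}
```

View pics/top0.png

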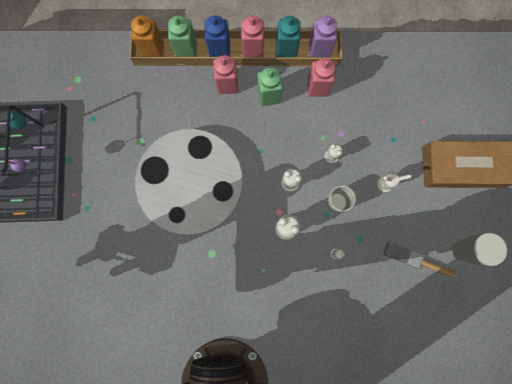

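View pics/scene0.png

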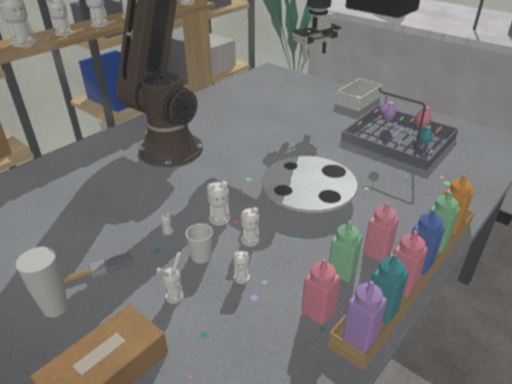

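The top view shows the turntable at about (189,181). Bears stand at (334,153), (291,180), (287,227) and (338,253), the cup is at (341,198) and the rabbit at (390,182). I'll enlarge the bears and measure.

```bash
python3 - <<'E'
from h import *
a=load('top0');b=load('scene0')
A=cv2.cvtColor(a['frame'],cv2.COLOR_RGB2BGR);B=cv2.cvtColor(b['frame'],cv2.COLOR_RGB2BGR)
def crop(I,u,v,w=24,h=24,s=8): return cv2.resize(I[v-h:v+h,u-w:u+w],None,fx=s,fy=s,interpolation=cv2.INTER_CUBIC)
T=[(334,153),(291,180),(287,227),(338,253)]; S=[(241,266),(250,226),(218,202),(167,223)]
row=lambda I,P,h,s,w=24:np.hstack([crop(I,u,v,w,h,s) for u,v in P])
im=np.vstack([row(A,T,24,4),row(B,S,28,4)]); cv2.imwrite('pics/z.png',im); print(im.shape)
# pads
g=A[:,:,0].astype(int)
m=((cv2.cvtColor(A,cv2.COLOR_BGR2GRAY)<60)*255).astype(np.uint8)[100:250,130:250]
n,_,st,ce=cv2.connectedComponentsWithStats(m)
ps=[]
for i in range(1,n):
    if 80<st[i,4]<1500:
        p=plane(a,ce[i][0]+130,ce[i][1]+100,.052); ps.append(p); e=plane(a,ce[i][0]+131,ce[i][1]+100,.052)
        print(ce[i]+[130,100],st[i],p.round(4),'dia',2*np.sqrt(st[i,4]/np.pi)*np.linalg.norm(e-p))
print(proj(a,(0,0,0)))
E
```

```text
(416, 768, 3)
[199.46819338 146.81933842] [ 59  36  22  22 393] [0.6421 0.0761 0.052 ] dia 0.06301248826082863
[154.2513465  169.80251346] [ 11  57  27  27 557] [0.5757 0.201  0.052 ] dia 0.07449135826673622
[222.55290102 190.95904437] [ 83  82  20  19 293] [0.5165 0.0092 0.052 ] dia 0.05354510295632586
[176.50793651 214.58201058] [ 39 107  16  16 189] [0.4503 0.1349 0.052 ] dia 0.04269977869578441
(np.float64(224.59981905395014), np.float64(382.07665615906615))
```

View pics/z.png

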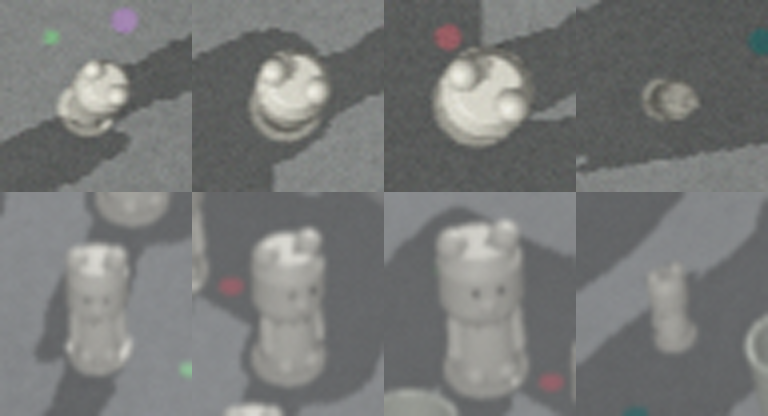

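```bash
cat >> h.py <<'E'
def tri(a,pa,b,pb):
    P=[]
    for c,p in((a,pa),(b,pb)):
        R,t,F=cam(c); K=np.array([[F,0,float(c['cx'])],[0,F,float(c['cy'])],[0,0,1]]); P.append(K@np.c_[R,t])
    X=cv2.triangulatePoints(P[0],P[1],np.array(pa,float).reshape(2,1),np.array(pb,float).reshape(2,1)).ravel(); return X[:3]/X[3]
E
python3 - <<'E'
from h import *
a=load('top0');b=load('scene0')
T=[(334,153),(291,180),(287,227),(338,253)]; S=[(241,266),(250,226),(218,202),(167,223)]
E=[((95,70),(118,97)),((80,72),(124,93)),((79,76),(127,107)),((106,90),(106,112))]
G=[((76,58),(118,58)),((262-192,48),(308-192,48)),((455-384,46),(505-384,40)),((655-576,76),(678-576,78))]
H=[.083,.104,.123,.062]
for i,n in enumerate(['medium','large','giant','small']):
    pa=[np.array(T[i])-24+(np.array(e)+.5)/4-.5 for e in E[i]]
    pb=[np.array([S[i][0]-24,S[i][1]-28])+(np.array(e)+.5)/4-.5 for e in G[i]]
    w=[plane(a,*p,H[i]) for p in pa]; d=w[1]-w[0]
    print(n,'mid',((w[0]+w[1])/2).round(4),'sep',np.linalg.norm(d).round(4),'ear dir',np.degrees(np.arctan2(d[1],d[0])).round(1),'tri',tri(a,sum(pa)/2,b,sum(pb)/2).round(4),'r',np.linalg.norm((w[0]+w[1])[:2]/2).round(3))
print('cup',tri(a,(342,199),b,(200,236)),'rab',tri(a,(390,182),b,(172,272)), 'pot',tri(a,(491,249),b,(41,258)))
E
```

```text
medium mid [ 0.6274 -0.3027  0.083 ] sep 0.0243 ear dir -141.1 tri [ 0.6285 -0.3001  0.0861] r 0.697
large mid [ 0.5485 -0.1797  0.104 ] sep 0.0324 ear dir -115.9 tri [ 0.5491 -0.1788  0.1051] r 0.577
giant mid [ 0.4159 -0.1673  0.123 ] sep 0.0366 ear dir -122.9 tri [ 0.4178 -0.1657  0.1208] r 0.448
small mid [ 0.3449 -0.3101  0.062 ] sep 0.0146 ear dir 178.5 tri [ 0.347  -0.3072  0.0634] r 0.464
cup [ 0.49514172 -0.31416044  0.07111107] rab [ 0.54119829 -0.44614846  0.07377818] pot [ 0.36154352 -0.65465686  0.16249698]
```

```bash
cat > go.py <<'E'
import sys; from h import *
x,y,z,yaw=map(float,sys.argv[1:5]); n=int(sys.argv[5]) if len(sys.argv)>5 else 8
s=r.get_state(); p=s['tcp_pos']; e=s['eef_rot']; Y=e[2] if abs(e[0])>90 else e[2]
w=np.radians(Y); d=np.array([x,y,z])-p; dy=(yaw-Y+180)%360-180
t=[(d[0]*np.cos(w)+d[1]*np.sin(w))*100,(d[0]*np.sin(w)-d[1]*np.cos(w))*100,-d[2]*100,-np.radians(dy)]
print('t',s['time_s'],'at',p.round(4),e.round(1),'w',round(s['gripper_width'],4),'F',s['contact_force'].round(1),'j',s['joints'].round())
print(np.linalg.norm(d).round(3)); print('; '.join(' '.join('%.2f'%(k*i/n) for k in t) for i in range(1,n+1)))
E
python3 go.py .52 .29 .25 -92 8
```

```text
t 0.15 at [0.1753 0.6514 0.1982] [179.9  -0.  -15.1] w 0.0881 F [ 0.6 -0.2  0.3] j [ 91.  21.   1.  -0. -70. -17.]
0.502
5.33 3.24 -0.65 0.17; 10.67 6.49 -1.29 0.34; 16.00 9.73 -1.94 0.50; 21.34 12.97 -2.59 0.67; 26.67 16.21 -3.24 0.84; 32.01 19.46 -3.88 1.01; 37.34 22.70 -4.53 1.17; 42.68 25.94 -5.18 1.34
```

Call:
{"api": "drive_tool", "payload": {
  "plan": "5.33 3.24 -0.65 0.17; 10.67 6.49 -1.3 0.34; 16 9.73 -1.95 0.5; 21.3 13 -2.6 0.67; 26.7 16.2 -3.2 0.84; 32 19.5 -3.9 1.0; 37.3 22.7 -4.5 1.17; 42.7 25.9 -5.2 1.34"
}}

```text
time_s: 1.15
tcp_pos: [0.5199, 0.2906, 0.2509]
eef_rot: [180.0, 0.0, -92.1]
contact_force: [0.5, 0.7, -0.9]
gripper_width: 0.0877
```

```bash
python3 go.py .5 -.17 .25 -92 8
```

```text
t 1.15 at [0.5199 0.2906 0.2509] [180.    0.  -92.1] w 0.0877 F [ 0.5  0.7 -0.9] j [ 48.  11.  -5.  -0. -73. -50.]
0.461
5.76 0.03 0.01 -0.00; 11.52 0.07 0.02 -0.00; 17.29 0.10 0.03 -0.00; 23.05 0.14 0.05 -0.00; 28.81 0.17 0.06 -0.00; 34.57 0.20 0.07 -0.00; 40.34 0.24 0.08 -0.00; 46.10 0.27 0.09 -0.00
```

Call:
{"api": "drive_tool", "payload": {
  "plan": "5.8 0 0 0; 11.5 0 0 0; 17.3 0 0 0; 23 0 0 0; 28.8 0 0 0; 34.6 0 0 0; 40.3 0 0 0; 46 0 0 0"
}}

```text
time_s: 2.15
tcp_pos: [0.5037, -0.1692, 0.2508]
eef_rot: [-180.0, 0.0, -91.8]
contact_force: [2.2, 0.2, -0.1]
gripper_width: 0.0875
```

```bash
python3 go.py .346 -.309 .20 -92 5
```

```text
t 2.15 at [ 0.5037 -0.1692  0.2508] [-180.     0.   -91.8] w 0.0875 F [ 2.2  0.2 -0.1] j [  3.   5. -13.  -0. -72.  -4.]
0.217
2.89 3.06 1.02 0.00; 5.79 6.13 2.03 0.00; 8.68 9.19 3.05 0.00; 11.58 12.26 4.06 0.00; 14.47 15.32 5.08 0.00
```

Call:
{"api": "drive_tool", "payload": {
  "plan": "2.9 3 1 0; 5.8 6.1 2 0; 8.7 9.2 3 0; 11.6 12.3 4 0; 14.5 15.3 5 0; 14.5 15.3 5 0"
}}

```text
time_s: 2.9
tcp_pos: [0.3442, -0.3083, 0.1999]
eef_rot: [179.9, 0.0, -92.0]
contact_force: [-0.4, -0.1, 0.2]
gripper_width: 0.0878
```

```bash
python3 - <<'E'
from h import *
c=cap('wrist','w1'); I=cv2.imread('pics/w1.png')
u,v=proj(c,(.346,-.309,.062)); print(u,v,r.get_state()['tcp_pos'])
u,v=int(u),int(v)
x0,y0=max(u-75,0),max(v-75,0)
cv2.imwrite('pics/z1.png',cv2.resize(I[y0:v+75,x0:u+75],None,fx=4,fy=4)); print(x0,y0)
E
```

```text
251.02791015911595 172.8959251103587 [ 0.34552115 -0.30803799  0.20047288]
176 97
```

View pics/z1.png

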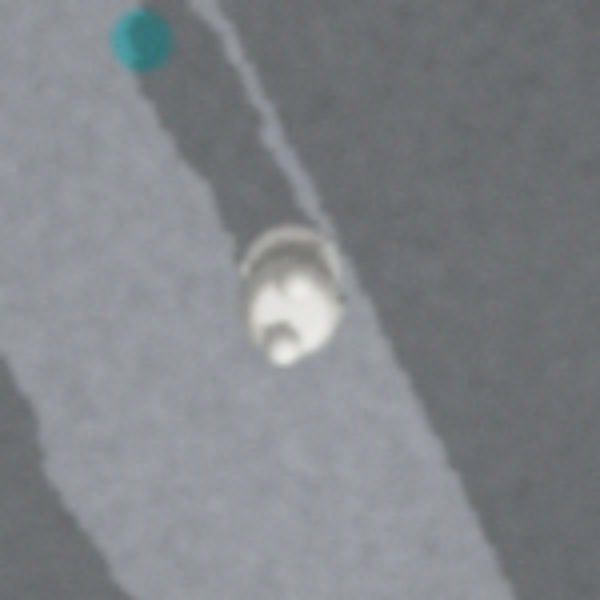

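```bash
python3 - <<'E'
from h import *
c=load('w1'); f=lambda x,y,z:plane(c,176+(x+.5)/4-.5,97+(y+.5)/4-.5,z)
a,b,m=f(283,345,.062),f(298,285,.062),f(342,298,.043)
print(a,b,(a+b)/2,m,np.linalg.norm(a-b),np.degrees(np.arctan2(*(b-a)[1::-1])))
mid=(a+b)/2; print('face dir',np.degrees(np.arctan2(*(m-mid)[1::-1])))
print('crown centre', f(296,312,.06),'foot',f(290,276,0))
E
python3 go.py .3445 -.3125 .16 -20 8
```

```text
[ 0.351268   -0.29846715  0.062     ] [ 0.34674704 -0.31434953  0.062     ] [ 0.34900752 -0.30640834  0.062     ] [ 0.33500488 -0.30652842  0.043     ] 0.016513303335976268 -105.88915370826919
face dir -179.50865758429117
crown centre [ 0.34755844 -0.30676944  0.06      ] foot [ 0.34988336 -0.30498589  0.        ]
t 2.95 at [ 0.3455 -0.308   0.2005] [180.   0. -92.] w 0.0878 F [ 1.4  0.5 -0.3] j [-17.   0. -25.  -0. -65.  15.]
0.041
0.06 0.01 0.51 -0.16; 0.11 0.02 1.01 -0.31; 0.17 0.03 1.52 -0.47; 0.22 0.04 2.02 -0.63; 0.28 0.05 2.53 -0.79; 0.34 0.07 3.04 -0.94; 0.39 0.08 3.54 -1.10; 0.45 0.09 4.05 -1.26
```

```bash
python3 go.py .3485 -.3065 .11 -11 8
```

```text
t 2.95 at [ 0.3455 -0.308   0.2005] [180.   0. -92.] w 0.0878 F [ 1.4  0.5 -0.3] j [-17.   0. -25.  -0. -65.  15.]
0.091
-0.02 -0.04 1.13 -0.18; -0.04 -0.07 2.26 -0.35; -0.06 -0.11 3.39 -0.53; -0.08 -0.15 4.52 -0.71; -0.10 -0.18 5.65 -0.88; -0.12 -0.22 6.79 -1.06; -0.14 -0.26 7.92 -1.24; -0.16 -0.29 9.05 -1.41
```

Call:
{"api": "drive_tool", "payload": {
  "plan": "0 0 1 -0.18; 0 -0.1 2.2 -0.35; 0 -0.1 3.4 -0.53; -0.1 -0.2 4.5 -0.71; -0.1 -0.2 5.6 -0.88; -0.1 -0.2 6.8 -1.06; -0.15 -0.3 7.9 -1.24; -0.15 -0.3 9 -1.41"
}}

```text
time_s: 3.95
tcp_pos: [0.3507, -0.3057, 0.1106]
eef_rot: [180.0, -0.0, -10.7]
contact_force: [-0.5, -0.5, 1.0]
gripper_width: 0.0874
```

```bash
python3 go.py .3485 -.3065 .034 -11 6
```

```text
t 3.95 at [ 0.3507 -0.3057  0.1106] [180.   -0.  -10.7] w 0.0874 F [-0.5 -0.5  1. ] j [-17.   5. -32.   0. -53.  96.]
0.077
-0.03 0.02 1.28 0.00; -0.07 0.04 2.55 0.00; -0.10 0.06 3.83 0.00; -0.14 0.08 5.10 0.00; -0.17 0.10 6.38 0.01; -0.21 0.12 7.66 0.01
```

Call:
{"api": "drive_tool", "payload": {
  "plan": "0 0 1.3 0; -0.1 0.05 2.5 0; -0.1 0.05 3.8 0; -0.15 0.1 5.1 0; -0.2 0.1 6.4 0; -0.2 0.1 7.6 0; -0.2 0.1 7.6 0",
  "fingers": 0
}}

```text
time_s: 4.82
tcp_pos: [0.3468, -0.3065, 0.0337]
eef_rot: [-180.0, 0.1, -11.1]
contact_force: [0.3, 0.1, 1.1]
gripper_width: 0.044
```

Call:
{"api": "drive_tool", "payload": {
  "plan": "0 0 0 0; 0 0 0 0; 0 0 0 0; 0 0 0 0; 0 0 0 0; 0 0 0 0",
  "fingers": 1,
  "squeeze": 12
}}

```text
time_s: 5.58
tcp_pos: [0.3482, -0.3072, 0.0357]
eef_rot: [180.0, -0.1, -11.0]
contact_force: [-1.4, 0.7, 5.5]
gripper_width: 0.0206
```

```bash
python3 - <<'E'
from h import *
s=r.get_state(); print(s['gripper_width'],s['tcp_pos'],s['contact_force'])
c=cap('wrist','w2'); cap('scene','s2'); cap('top','t2')
cr=lambda f,p,w:cv2.resize(cv2.imread(f'pics/{f}.png')[max(int(p[1])-w,0):int(p[1])+w,max(int(p[0])-w,0):int(p[0])+w],(390,390))
p=(.348,-.307,.05)
cv2.imwrite('pics/z2.png',np.hstack([cr('w2',proj(c,p),90),cr('s2',proj(load('s2'),p),45)]))
E
```

```text
0.020594179309024345 [ 0.34822005 -0.30715499  0.03568208] [-1.3649081   0.72820245  5.4766783 ]
```

View pics/z2.png

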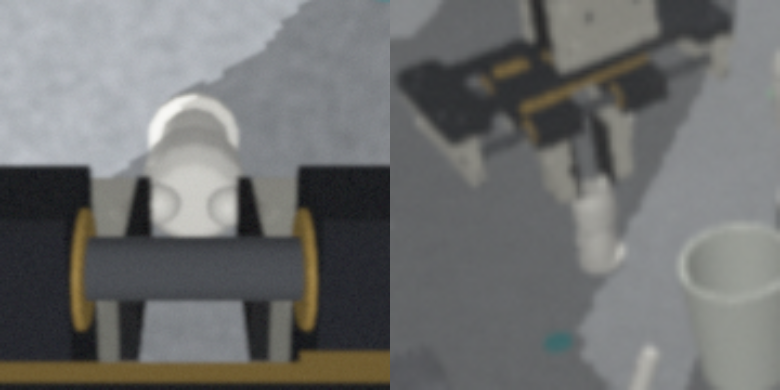

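```bash
python3 - <<'E'
from h import *
c=load('w2'); p=proj(c,(.348,-.307,.05)); u0,v0=max(int(p[0])-90,0),max(int(p[1])-90,0); print(p,u0,v0,c['frame'].shape)
h=min(180,384-v0); 
f=lambda x,y,z:plane(c,u0+x*(int(p[0])+90-u0)/390,v0+y*(min(int(p[1])+90,384)-v0)/390,z).round(4)
print('ears',f(165,205,.062),f(222,205,.062),'crown low edge',f(195,237,.06),'foot front',f(193,96,.0),'foot LR',f(148,135,0),f(239,135,0))
t=load('t2');T=cv2.imread('pics/t2.png'); q=proj(t,(.348,-.307,.05)); print(q)
cv2.imwrite('pics/z3.png',cv2.resize(cv2.imread('pics/w2.png'),None,fx=1.5,fy=1.5))
E
```

```text
(np.float64(253.57896896774224), np.float64(232.0389363523562)) 163 142 (384, 512, 3)
ears [ 0.3518 -0.2997  0.062 ] [ 0.3491 -0.3137  0.062 ] crown low edge [ 0.3408 -0.3052  0.06  ] foot front [ 0.3625 -0.3089  0.    ] foot LR [ 0.352  -0.2914 -0.    ] [ 0.3462 -0.3216  0.    ]
(np.float64(338.13562326148633), np.float64(252.75315085471502))
```

View pics/z3.png

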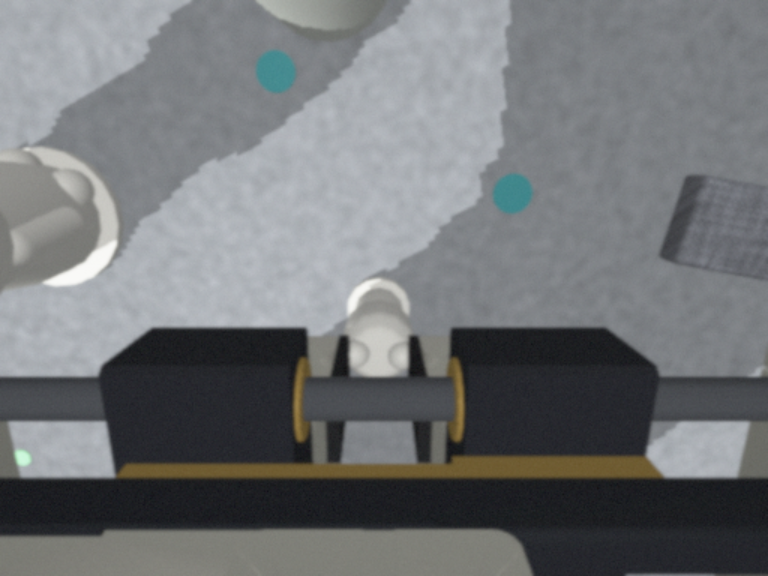

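Call:
{"api": "drive_tool", "payload": {
  "plan": "0 0 -0.3 0; 0 0 -0.8 0; 0 0 -1.4 0; 0 0 -2 0; 0 0 -2 0"
}}

```text
time_s: 6.35
tcp_pos: [0.3479, -0.3068, 0.0553]
eef_rot: [180.0, -0.1, -11.0]
contact_force: [-0.7, 1.8, 0.6]
gripper_width: 0.0003
```

```bash
python3 - <<'E'
from h import *
s=r.get_state(); print(s['gripper_width'],s['tcp_pos'],s['contact_force'])
c=cap('wrist','w4'); cap('scene','s4')
p=(.348,-.307,.05); q=proj(load('s4'),p); u,v=int(q[0]),int(q[1])
b=cv2.resize(cv2.imread('pics/s4.png')[v-36:v+36,u-36:u+36],(396,396))
cv2.imwrite('pics/z4.png',np.hstack([cv2.resize(cv2.imread('pics/w4.png')[150:282,180:312],(396,396)),b]))
E
```

```text
0.0002577572617818878 [ 0.3479399  -0.30683718  0.05528315] [-0.6568155   1.75859647  0.55247746]
```

View pics/z4.png

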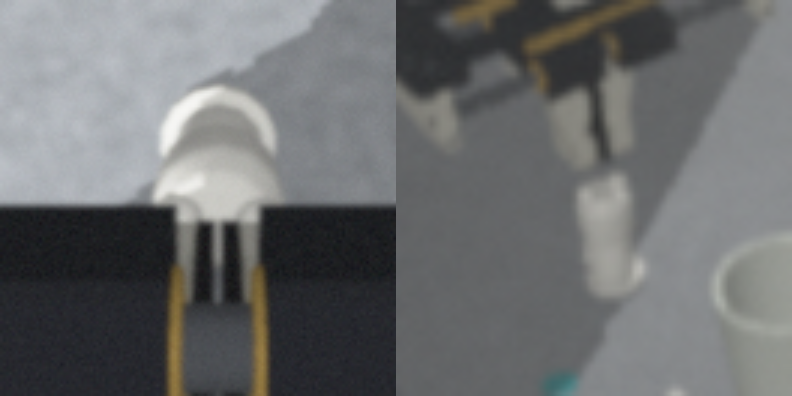

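```bash
python3 - <<'E'
from h import *
for n,s0 in(('w2',(.3482,-.3072,.0357)),('w4',(.3479,-.3068,.0553))):
    c=load(n); w=np.radians(-11); x=np.array([np.cos(w),np.sin(w),0]); y=np.array([np.sin(w),-np.cos(w),0]); g=.0103 if n=='w2' else 0
    print(n,[np.round(np.array(proj(c,np.array(s0)+x*a+y*g+[0,0,b])),1).tolist() for a in(-.0095,.0095) for b in(-.008,.011)])
    print('  head side top front', np.round(proj(c,(.3625,-.309,.053)),1),np.round(proj(c,(.349,-.3065,.06)),1), -cam(c)[0].T@cam(c)[1])
print(r.get_state()['eef_rot'])
c=load('s4');print(proj(c,(.348,-.307,.05)),proj(c,(.348,-.307,.047)),proj(c,(.349,-.3065,.06)),proj(c,(.3385,-.305,.047)))
E
```

```text
w2 [[269.4, 232.0], [271.0, 244.3], [269.8, 204.4], [271.5, 214.3]]
  head side top front [252.2 209.8] [252.4 237.6] [ 0.41803854 -0.31970998  0.22112595]
w4 [[253.5, 232.1], [253.6, 244.4], [253.5, 204.4], [253.7, 214.3]]
  head side top front [252.6 199.1] [252.8 224.1] [ 0.41782554 -0.31954222  0.24070335]
[-1.79996692e+02 -1.01731765e-02 -1.10483964e+01]
(np.float64(164.91987195768434), np.float64(217.69918184953713)) (np.float64(165.05298145525256), np.float64(218.52616397673782)) (np.float64(164.84497786774483), np.float64(214.98646133712458)) (np.float64(163.42559223504205), np.float64(216.79769229279924))
```

View pics/w4.png

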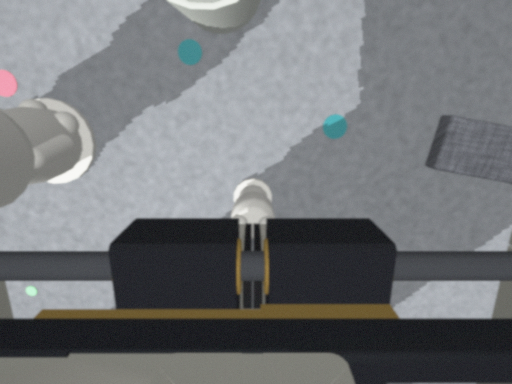

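```bash
python3 - <<'E'
from h import *
print('tips',r.tcp_to_tips,[k for k in dir(r) if k[0]!='_'])
c=load('w1'); s=np.array([.3455,-.308,.2005]); w=np.radians(-92); x=np.array([np.cos(w),np.sin(w),0]); y=np.array([np.sin(w),-np.cos(w),0])
I=cv2.imread('pics/w1.png')
for sg in(-1,1):
  for a in(-.0095,.0095):
    for b in(-.008,.011):
      p=proj(c,s+x*a+y*sg*.044+[0,0,b]); cv2.circle(I,(int(p[0]),int(p[1])),2,(0,0,255) if b<0 else (0,255,0),-1)
cv2.imwrite('pics/z5.png',cv2.resize(I[170:384,60:450],None,fx=2,fy=2))
E
```

```text
tips 0.008 ['Unreachable', 'capture', 'close_job', 'get_state', 'tcp_to_tips']
```

View pics/z5.png

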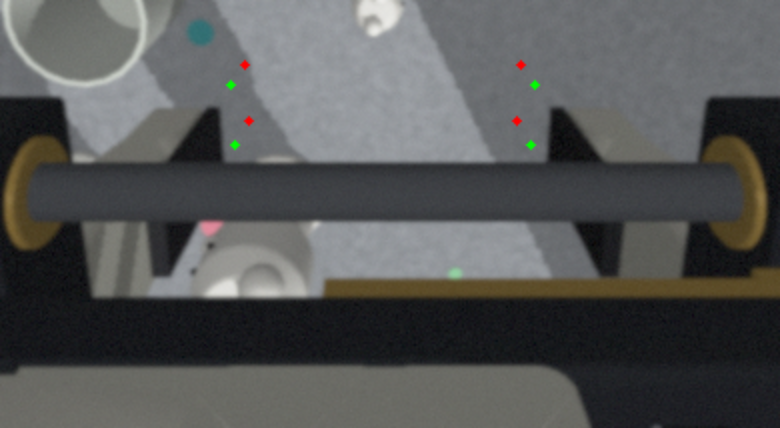

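```bash
python3 - <<'E'
from h import *
from scipy.optimize import least_squares
c=load('w1'); w=np.radians(-92); x=np.array([np.cos(w),np.sin(w),0]); y=np.array([np.sin(w),-np.cos(w),0])
for s in(np.array([.3455,-.308,.2005]),np.array([.3442,-.3083,.1999])):
  f=lambda q:np.ravel([np.array(proj(c,s+x*q[0]+y*(q[1]+g*.0439)+[0,0,q[2]]))-t for g,t in((1,(170,224)),(-1,(335,224)))])
  o=least_squares(f,[0,0,0]);print(o.x,o.fun.round(1)) 
  f2=lambda q:np.ravel([np.array(proj(c,s+x*q[0]+y*(q[1]-g*.0439)+[0,0,q[2]]))-t for g,t in((1,(170,224)),(-1,(335,224)))])
  o=least_squares(f2,[0,0,0]);print(o.x,o.fun.round(1))
E
```

```text
[ -775298.38116671     4359.55635684 -1984897.37067843] [ 82.5  -0.  -82.5  -0. ]
[0.00871293 0.00067789 0.02684956] [ 0.  0. -0. -0.]
[-1014109.61348679     5702.4127915  -2596295.23588077] [ 82.5  -0.  -82.5  -0. ]
[ 0.00836775 -0.00061085  0.02744956] [ 0.  0. -0. -0.]
```

The fingers slipped off: in the pictures the fingertips sit about 27 mm *behind* the reported TCP, not the 8 mm ahead that was stated. The tip corners in the wrist view and the grip on the ears (about 21 mm wide, tips near z≈63 mm) both agree on this. I'll work with tips = TCP z + 0.027.

Call:
{"api": "drive_tool", "payload": {
  "plan": "0 0 0 0; 0 0 0 0; 0 0 0 0; 0 0 0 0; 0 0 0 0",
  "fingers": -0.2
}}

```text
time_s: 7.08
tcp_pos: [0.3475, -0.3067, 0.0547]
eef_rot: [-180.0, 0.0, -11.0]
contact_force: [0.3, 0.7, 0.1]
gripper_width: 0.0446
```

```bash
python3 go.py .349 -.3065 .003 -11 5; python3 - <<'E'
from h import *
c=load('w4'); f=lambda x,y,z:plane(c,180+x/3,150+y/3,z).round(4)
print('foot front',f(218,85,0),'LR',f(160,135,0),f(275,135,0))
E
```

```text
t 7.075 at [ 0.3475 -0.3067  0.0547] [-180.    0.  -11.] w 0.0446 F [0.3 0.7 0.1] j [-17.   9. -36.  -0. -44.  96.]
0.052
0.03 -0.01 1.03 -0.00; 0.06 -0.02 2.07 -0.00; 0.08 -0.03 3.10 -0.00; 0.11 -0.04 4.14 -0.00; 0.14 -0.05 5.17 -0.00
foot front [ 0.3635 -0.3093  0.    ] LR [ 0.3531 -0.2918  0.    ] [ 0.3473 -0.3215  0.    ]
```

Call:
{"api": "drive_tool", "payload": {
  "plan": "0.1 0 0 0; 0.15 0 1 0; 0.15 0 2.1 0; 0.15 0 3.1 0; 0.15 0 4.1 0; 0.15 0 5.2 0; 0.15 0 5.2 0"
}}

```text
time_s: 7.95
tcp_pos: [0.3483, -0.3067, 0.0017]
eef_rot: [-180.0, 0.1, -11.1]
contact_force: [-0.1, 0.8, 1.2]
gripper_width: 0.0526
```

Call:
{"api": "drive_tool", "payload": {
  "plan": "0 0 0 0; 0 0 0 0; 0 0 0 0; 0 0 0 0; 0 0 0 0; 0 0 0 0",
  "fingers": 1,
  "squeeze": 15
}}

```text
time_s: 8.7
tcp_pos: [0.3493, -0.3071, 0.003]
eef_rot: [180.0, -0.0, -11.0]
contact_force: [-0.7, -0.4, 3.7]
gripper_width: 0.027
```

Call:
{"api": "drive_tool", "payload": {
  "plan": "0 0 -0.5 0; 0 0 -1.5 0; 0 0 -3 0; 0 0 -5 0; 0 0 -8 0; 0 0 -11 0; 0 0 -14 0; 0 0 -16 0"
}}

```text
time_s: 9.7
tcp_pos: [0.3493, -0.3071, 0.1649]
eef_rot: [180.0, -0.1, -11.0]
contact_force: [0.3, 0.4, -0.3]
gripper_width: 0.0273
```

```bash
python3 - <<'E'
from h import *
cap('wrist','w6')
cv2.imwrite('pics/z6.png',cv2.imread('pics/w6.png')[150:320,120:400])
E
python3 go.py .45 -.08 .163 -11 6
```

```text
t 9.75 at [ 0.3503 -0.3078  0.1671] [179.9  -0.3 -11. ] w 0.0275 F [ 1.5 -1.8  2.7] j [-17.   2. -28.   0. -60.  96.]
0.249
0.91 -4.04 0.07 -0.00; 1.81 -8.09 0.14 -0.00; 2.72 -12.13 0.21 -0.00; 3.62 -16.18 0.28 -0.00; 4.53 -20.22 0.35 -0.00; 5.43 -24.26 0.41 -0.00
```

View pics/z6.png

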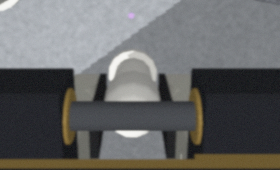

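```bash
python3 go.py .4503 .1349 .163 -11 10
```

```text
t 9.75 at [ 0.3503 -0.3078  0.1671] [179.9  -0.3 -11. ] w 0.0275 F [ 1.5 -1.8  2.7] j [-17.   2. -28.   0. -60.  96.]
0.454
0.14 -4.54 0.04 -0.00; 0.27 -9.07 0.08 -0.00; 0.41 -13.61 0.12 -0.00; 0.54 -18.15 0.17 -0.00; 0.68 -22.68 0.21 -0.00; 0.81 -27.22 0.25 -0.00; 0.95 -31.75 0.29 -0.00; 1.09 -36.29 0.33 -0.00; 1.22 -40.83 0.37 -0.00; 1.36 -45.36 0.41 -0.00
```

Call:
{"api": "drive_tool", "payload": {
  "plan": "0 -2 0 0; 0.2 -6 0 0; 0.3 -11 0 0; 0.5 -16 0 0; 0.6 -21.5 0 0; 0.8 -27 0 0; 1 -32 0 0; 1.1 -37 0 0"
}}

```text
time_s: 10.75
tcp_pos: [0.4306, 0.0558, 0.1632]
eef_rot: [-180.0, -0.0, -11.0]
contact_force: [1.1, 0.3, 0.2]
gripper_width: 0.0273
```

```bash
python3 go.py .4503 .1349 .10 -11 6
```

```text
t 10.75 at [0.4306 0.0558 0.1632] [-180.   -0.  -11.] w 0.0273 F [1.1 0.3 0.2] j [ 34.  -1. -31.  -0. -60.  45.]
0.103
0.07 -1.36 1.05 -0.00; 0.14 -2.71 2.11 -0.00; 0.21 -4.07 3.16 -0.00; 0.28 -5.43 4.22 -0.00; 0.35 -6.78 5.27 -0.00; 0.42 -8.14 6.32 -0.00
```

Call:
{"api": "drive_tool", "payload": {
  "plan": "0.1 -2.5 0.5 0; 0.2 -5 1.5 0; 0.3 -7 3 0; 0.4 -8.1 4.5 0; 0.4 -8.1 5.8 0; 0.4 -8.1 6.3 0; 0.4 -8.1 6.3 0; 0.4 -8.1 6.3 0"
}}

```text
time_s: 11.75
tcp_pos: [0.4505, 0.1326, 0.1002]
eef_rot: [-180.0, -0.0, -11.1]
contact_force: [-0.4, 0.0, -0.5]
gripper_width: 0.0274
```

```bash
python3 go.py .4503 .1349 .0565 -11 6
```

```text
t 11.75 at [0.4505 0.1326 0.1002] [-180.    -0.   -11.1] w 0.0274 F [-0.4  0.  -0.5] j [ 41.   6. -32.   0. -51.  38.]
0.044
-0.01 -0.04 0.73 -0.00; -0.02 -0.08 1.46 -0.00; -0.03 -0.11 2.19 -0.00; -0.04 -0.15 2.91 -0.00; -0.05 -0.19 3.64 -0.00; -0.06 -0.23 4.37 -0.00
```

Call:
{"api": "drive_tool", "payload": {
  "plan": "0 0 0.8 0; 0 -0.1 1.8 0; 0 -0.15 2.8 0; 0 -0.15 3.5 0; 0 -0.15 3.9 0; 0 -0.15 4.2 0; 0 -0.15 4.35 0; 0 -0.15 4.35 0"
}}

```text
time_s: 12.75
tcp_pos: [0.4505, 0.1343, 0.0563]
eef_rot: [-180.0, -0.0, -11.0]
contact_force: [-0.1, -0.1, -0.2]
gripper_width: 0.0273
```

```bash
python3 go.py .4503 .1349 .055 -11 3; python3 go.py .4503 .1349 .055 -11 3|head -1
```

```text
t 12.75 at [0.4505 0.1343 0.0563] [-180.   -0.  -11.] w 0.0273 F [-0.1 -0.1 -0.2] j [ 41.  10. -35.   0. -45.  38.]
0.001
-0.01 -0.02 0.04 -0.00; -0.02 -0.04 0.09 -0.00; -0.03 -0.06 0.13 -0.00
t 12.75 at [0.4505 0.1343 0.0563] [-180.   -0.  -11.] w 0.0273 F [-0.1 -0.1 -0.2] j [ 41.  10. -35.   0. -45.  38.]
```

Call:
{"api": "drive_tool", "payload": {
  "plan": "0 0 0.05 0; 0 0 0.1 0; 0 0 0.15 0; 0 0 0.15 0"
}}

```text
time_s: 13.25
tcp_pos: [0.4507, 0.1344, 0.055]
eef_rot: [-180.0, -0.0, -11.0]
contact_force: [-0.0, -0.8, 3.1]
gripper_width: 0.027
```

Call:
{"api": "drive_tool", "payload": {
  "plan": "0 0 0 0; 0 0 0 0; 0 0 0 0; 0 0 -0.5 0; 0 0 -2 0; 0 0 -4.5 0; 0 0 -7.5 0; 0 0 -10 0",
  "fingers": -0.2
}}

```text
time_s: 14.25
tcp_pos: [0.4506, 0.1343, 0.1562]
eef_rot: [-180.0, -0.0, -11.0]
contact_force: [0.3, -0.6, -0.5]
gripper_width: 0.0527
```

```bash
python3 - <<'E'
from h import *
c=cap('top','t7'); A=cv2.imread('pics/t7.png'); w=cap('wrist','w7')
u,v=map(int,proj(w,(.4503,.1349,.07)))
cv2.imwrite('pics/z7.png',cv2.imread('pics/w7.png')[max(v-120,0):v+80,max(u-200,0):u+200])
m=((cv2.cvtColor(A,cv2.COLOR_BGR2GRAY)<60)*255).astype(np.uint8)[100:250,130:250]
n,_,st,ce=cv2.connectedComponentsWithStats(m)
for i in range(1,n):
    if 80<st[i,4]<1500: print(ce[i]+[130,100],st[i,4],plane(c,ce[i][0]+130,ce[i][1]+100,.052).round(4))
E
python3 go.py .55 -.11 .24 -54 8
```

```text
[199.57216495 146.80670103] 388 [0.6421 0.0758 0.052 ]
[140.59753788 186.99526515] 1056 [0.5269 0.2371 0.052 ]
[222.3754386  190.83859649] 285 [0.5168 0.0097 0.052 ]
t 14.35 at [0.4521 0.1352 0.1578] [-179.8   -0.2  -11. ] w 0.0528 F [ 0.6 -0.5  0. ] j [ 41.   3. -28.   0. -59.  38.]
0.277
1.79 2.77 -1.03 0.09; 3.58 5.55 -2.05 0.19; 5.36 8.32 -3.08 0.28; 7.15 11.10 -4.11 0.38; 8.94 13.87 -5.14 0.47; 10.73 16.65 -6.16 0.56; 12.51 19.42 -7.19 0.66; 14.30 22.20 -8.22 0.75
```

View pics/z7.png

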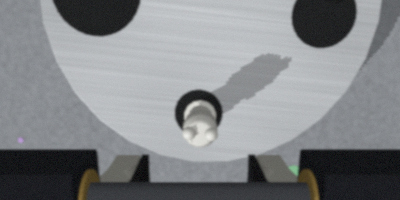

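```bash
python3 go.py .628 -.3015 .19 -51 8
```

```text
t 14.35 at [0.4521 0.1352 0.1578] [-179.8   -0.2  -11. ] w 0.0528 F [ 0.6 -0.5  0. ] j [ 41.   3. -28.   0. -59.  38.]
0.472
3.20 4.94 -0.40 0.09; 6.40 9.88 -0.80 0.17; 9.61 14.81 -1.21 0.26; 12.81 19.75 -1.61 0.35; 16.01 24.69 -2.01 0.44; 19.21 29.63 -2.41 0.52; 22.41 34.56 -2.81 0.61; 25.62 39.50 -3.22 0.70
```

Call:
{"api": "drive_tool", "payload": {
  "plan": "3.2 4.9 -0.5 0.09; 6.4 9.9 -1 0.17; 9.6 14.8 -1.5 0.26; 12.8 19.7 -2 0.35; 16 24.7 -2.5 0.44; 19.2 29.6 -3 0.52; 22.4 34.6 -3.2 0.61; 25.6 39.5 -3.2 0.7",
  "fingers": -0.6
}}

```text
time_s: 15.35
tcp_pos: [0.6265, -0.3044, 0.1864]
eef_rot: [180.0, 0.0, -51.3]
contact_force: [1.1, 1.0, 1.3]
gripper_width: 0.0703
```

```bash
cat > look.py <<'E'
import sys; from h import *
n,x,y,z=sys.argv[1],*map(float,sys.argv[2:5])
c=cap('wrist',n); u,v=map(int,proj(c,(x,y,z))); u0,v0=max(u-75,0),max(v-75,0)
cv2.imwrite(f'pics/z{n}.png',cv2.resize(cv2.imread(f'pics/{n}.png')[v0:v0+150,u0:u0+150],None,fx=4,fy=4)); print(u,v,u0,v0)
E
python3 look.py w8 .628 -.3015 .08; python3 go.py .628 -.3015 .10 -51 6
```

```text
250 182 175 107
t 15.4 at [ 0.6275 -0.3103  0.1848] [179.9  -0.  -51.7] w 0.0698 F [ 5.4 -4.1  3.1] j [-10.  23.   3.   0. -70.  49.]
0.085
-0.11 -0.10 1.41 -0.00; -0.22 -0.19 2.83 -0.00; -0.33 -0.29 4.24 -0.01; -0.44 -0.39 5.65 -0.01; -0.55 -0.48 7.07 -0.01; -0.66 -0.58 8.48 -0.01
```

View pics/zw8.png

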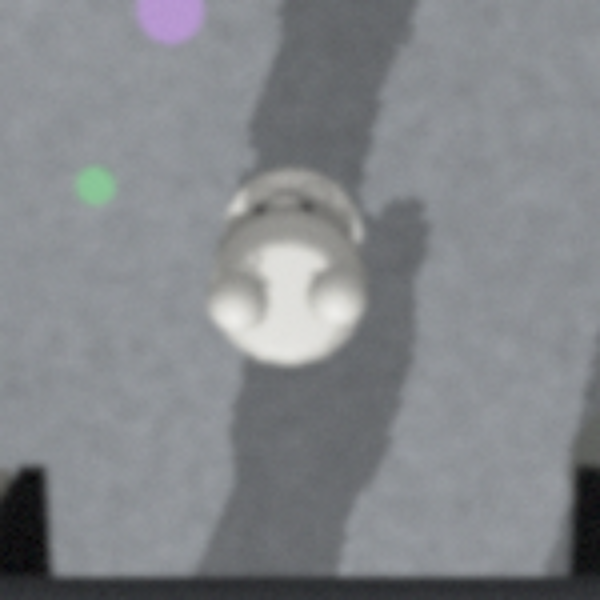

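```bash
python3 - <<'E'
from h import *
c=load('w8'); f=lambda x,y,z:plane(c,175+(x+.5)/4-.5,107+(y+.5)/4-.5,z)
a,b=f(237,300,.083),f(338,300,.083); d=b-a
print('ears mid',((a+b)/2).round(4),'sep',np.linalg.norm(d),np.degrees(np.arctan2(d[1],d[0])))
L,Rr=f(227,232,0),f(362,232,0); t=f(293,168,0); print('foot LR mid',((L+Rr)/2).round(4),np.linalg.norm(L-Rr),'front',t.round(4), 'centre', (t-.0205*np.array([np.cos(np.radians(-51.5)),np.sin(np.radians(-51.5)),0])).round(4))
E
python3 go.py .629 -.301 .09 -51 6
```

```text
ears mid [ 0.6318 -0.3008  0.083 ] sep 0.023672770760222176 -141.29669016188376
foot LR mid [ 0.6318 -0.3017  0.    ] 0.04015508145277975 front [ 0.644  -0.3163  0.    ] centre [ 0.6312 -0.3003  0.    ]
t 15.4 at [ 0.6275 -0.3103  0.1848] [179.9  -0.  -51.7] w 0.0698 F [ 5.4 -4.1  3.1] j [-10.  23.   3.   0. -70.  49.]
0.095
-0.11 -0.12 1.58 -0.00; -0.21 -0.23 3.16 -0.00; -0.32 -0.35 4.74 -0.01; -0.43 -0.46 6.32 -0.01; -0.53 -0.58 7.90 -0.01; -0.64 -0.69 9.48 -0.01
```

Call:
{"api": "drive_tool", "payload": {
  "plan": "0 -0.1 1 0; 0 -0.2 2.5 0; 0.1 -0.3 4 0; 0.15 -0.3 5.5 0; 0.15 -0.3 7 0; 0.15 -0.3 8 0; 0.15 -0.3 8 0; 0.15 -0.3 8 0"
}}

```text
time_s: 16.4
tcp_pos: [0.6297, -0.302, 0.1072]
eef_rot: [-180.0, -0.0, -51.1]
contact_force: [0.4, 0.9, 0.1]
gripper_width: 0.0702
```

```bash
python3 go.py .6314 -.3008 .016 -51.3 7
```

```text
t 16.4 at [ 0.6297 -0.302   0.1072] [-180.    -0.   -51.1] w 0.0702 F [0.4 0.9 0.1] j [-10.  26.  -3.   0. -61.  49.]
0.091
0.00 -0.03 1.30 0.00; 0.00 -0.06 2.61 0.00; 0.01 -0.09 3.91 0.00; 0.01 -0.12 5.21 0.00; 0.01 -0.15 6.52 0.00; 0.01 -0.18 7.82 0.00; 0.02 -0.21 9.12 0.00
```

Call:
{"api": "drive_tool", "payload": {
  "plan": "0 -0.2 1.5 0; 0 -0.2 3 0; 0 -0.2 4.5 0; 0 -0.2 6 0; 0 -0.2 7.5 0; 0 -0.2 8.6 0; 0 -0.2 9.1 0; 0 -0.2 9.1 0"
}}

```text
time_s: 17.4
tcp_pos: [0.6308, -0.3006, 0.0155]
eef_rot: [180.0, 0.0, -51.2]
contact_force: [-0.5, -0.3, 0.2]
gripper_width: 0.0702
```

Call:
{"api": "drive_tool", "payload": {
  "plan": "0 0 0 0; 0 0 0 0; 0 0 0 0; 0 0 0 0; 0 0 0 0; 0 0 0 0; 0 0 0 0",
  "fingers": 1,
  "squeeze": 18
}}

```text
time_s: 18.27
tcp_pos: [0.6309, -0.3006, 0.0159]
eef_rot: [-180.0, -0.0, -51.2]
contact_force: [-0.3, -1.1, 2.6]
gripper_width: 0.0384
```

Call:
{"api": "drive_tool", "payload": {
  "plan": "0 0 -0.5 0; 0 0 -1.5 0; 0 0 -3 0; 0 0 -5 0; 0 0 -8 0; 0 0 -11 0; 0 0 -14 0; 0 0 -16 0"
}}

```text
time_s: 19.27
tcp_pos: [0.6314, -0.3007, 0.1789]
eef_rot: [-179.9, -0.1, -51.1]
contact_force: [1.4, 0.3, -0.3]
gripper_width: 0.0382
```

```bash
python3 go.py .5166 .0094 .18 -51.2 6
```

```text
t 19.275 at [ 0.6314 -0.3007  0.1789] [-1.799e+02 -1.000e-01 -5.110e+01] w 0.0382 F [ 1.4  0.3 -0.3] j [-10.  23.   2.   0. -69.  48.]
0.331
-5.23 -1.75 -0.02 0.00; -10.45 -3.50 -0.04 0.00; -15.68 -5.26 -0.05 0.00; -20.90 -7.01 -0.07 0.00; -26.13 -8.76 -0.09 0.00; -31.35 -10.51 -0.11 0.00
```

Call:
{"api": "drive_tool", "payload": {
  "plan": "-2.5 -0.8 0 0; -6.5 -2.2 0 0; -11 -3.7 0 0; -16 -5.3 0 0; -21 -7 0 0; -26 -8.7 0 0; -29.5 -9.9 0 0; -31.4 -10.5 0 0"
}}

```text
time_s: 20.27
tcp_pos: [0.5153, 0.0116, 0.1772]
eef_rot: [-179.9, -0.0, -51.0]
contact_force: [0.1, 0.3, -0.9]
gripper_width: 0.0381
```

Call:
{"api": "drive_tool", "payload": {
  "plan": "0 0 1 0; 0 0 3 0; 0 0 5 0; 0 0 7 0; 0 0 8.5 0; 0 0 9 0; 0 0 9 0; 0 0 9 0"
}}

```text
time_s: 21.28
tcp_pos: [0.5162, 0.01, 0.0864]
eef_rot: [-179.9, -0.0, -51.2]
contact_force: [0.3, -0.3, -1.4]
gripper_width: 0.0381
```

```bash
python3 go.py .5166 .0094 .068 -51.2 6
```

```text
t 21.275 at [0.5162 0.01   0.0864] [-179.9   -0.   -51.2] w 0.0381 F [ 0.3 -0.3 -1.4] j [ 23.  12. -28.   0. -50.  16.]
0.018
0.01 0.00 0.31 0.00; 0.02 0.00 0.61 0.00; 0.03 0.00 0.92 0.00; 0.05 0.01 1.23 0.00; 0.06 0.01 1.53 0.00; 0.07 0.01 1.84 0.00
```

Call:
{"api": "drive_tool", "payload": {
  "plan": "0 0 0.6 0; 0 0 1.2 0; 0 0 1.5 0; 0 0 1.6 0; 0 0 1.7 0; 0 0 1.8 0; 0 0 1.85 0; 0 0 1.85 0"
}}

```text
time_s: 22.28
tcp_pos: [0.5163, 0.0099, 0.0678]
eef_rot: [-179.9, -0.0, -51.1]
contact_force: [-0.6, -0.8, 5.1]
gripper_width: 0.0378
```

Call:
{"api": "drive_tool", "payload": {
  "plan": "0 0 0 0; 0 0 0 0; 0 0 0 0; 0 0 -0.5 0; 0 0 -2 0; 0 0 -5 0; 0 0 -8.5 0; 0 0 -12 0",
  "fingers": -0.5
}}

```text
time_s: 23.28
tcp_pos: [0.5158, 0.0099, 0.1896]
eef_rot: [-179.9, -0.0, -51.1]
contact_force: [1.1, 0.5, 0.3]
gripper_width: 0.0659
```

```bash
python3 go.py .549 -.1785 .18 -26 8
```

```text
t 23.275 at [0.5158 0.0099 0.1896] [-179.9   -0.   -51.1] w 0.0659 F [1.1 0.5 0.3] j [ 23.   6. -20.   0. -64.  16.]
0.192
2.09 1.15 0.12 -0.05; 4.19 2.31 0.24 -0.11; 6.28 3.46 0.36 -0.16; 8.38 4.61 0.48 -0.22; 10.47 5.77 0.60 -0.27; 12.57 6.92 0.72 -0.33; 14.66 8.07 0.84 -0.38; 16.75 9.23 0.96 -0.44
```

Call:
{"api": "drive_tool", "payload": {
  "plan": "2 1.2 0 -0.05; 4.4 2.5 0 -0.12; 7 4 0 -0.19; 9.8 5.5 0 -0.27; 12.5 7 0 -0.34; 15 8.5 0 -0.4; 16.8 9.2 0 -0.44; 16.8 9.2 0 -0.44",
  "fingers": -1
}}

```text
time_s: 24.28
tcp_pos: [0.5496, -0.1797, 0.188]
eef_rot: [-180.0, -0.0, -26.0]
contact_force: [-0.7, -0.4, 0.4]
gripper_width: 0.0878
```

```bash
python3 look.py w9 .549 -.1785 .1; python3 go.py .549 -.1785 .12 -26 6
```

```text
252 188 177 113
t 24.325 at [ 0.5494 -0.1791  0.1879] [-180.   -0.  -26.] w 0.0876 F [ 1.4 -1.1  0.7] j [  1.  12. -13.  -0. -65.  63.]
0.068
-0.01 -0.01 1.13 -0.00; -0.02 -0.01 2.26 -0.00; -0.03 -0.02 3.40 -0.00; -0.04 -0.02 4.53 -0.00; -0.05 -0.03 5.66 -0.00; -0.06 -0.03 6.79 -0.00
```

View pics/zw9.png

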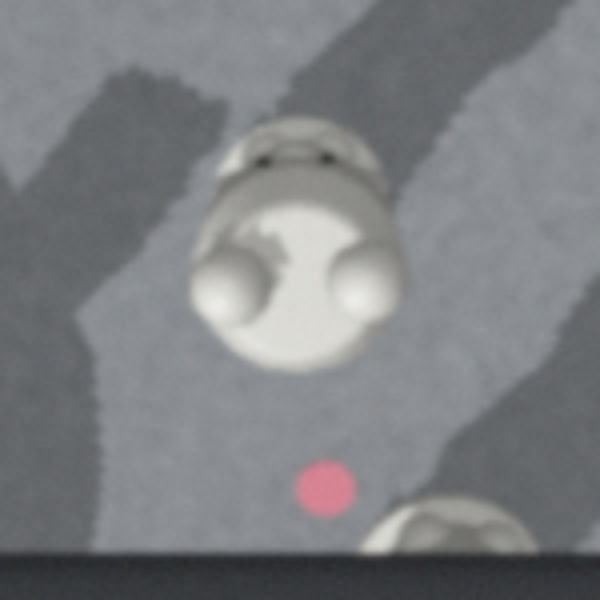

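```bash
python3 - <<'E'
from h import *
c=load('w9'); f=lambda x,y,z:plane(c,177+(x+.5)/4-.5,113+(y+.5)/4-.5,z)
a,b=f(230,288,.104),f(367,282,.104); d=b-a
print('ears mid',((a+b)/2).round(4),'sep',np.linalg.norm(d),np.degrees(np.arctan2(d[1],d[0])))
t=f(302,117,0); print('front',t.round(4), 'centre', (t-.026*np.array([np.cos(np.radians(-26)),np.sin(np.radians(-26)),0])).round(4))
print('crown bottom->',f(298,371,.1).round(4))
E
python3 go.py .551 -.1785 .031 -26 8
```

```text
ears mid [ 0.5538 -0.1797  0.104 ] sep 0.030046407493987952 -113.42440223175208
front [ 0.5759 -0.1912  0.    ] centre [ 0.5525 -0.1798  0.    ]
crown bottom-> [ 0.535  -0.1703  0.1   ]
t 24.325 at [ 0.5494 -0.1791  0.1879] [-180.   -0.  -26.] w 0.0876 F [ 1.4 -1.1  0.7] j [  1.  12. -13.  -0. -65.  63.]
0.157
0.01 -0.01 1.96 -0.00; 0.03 -0.03 3.92 -0.00; 0.04 -0.04 5.89 -0.00; 0.06 -0.06 7.85 -0.00; 0.07 -0.07 9.81 -0.00; 0.09 -0.09 11.77 -0.00; 0.10 -0.10 13.73 -0.00; 0.12 -0.12 15.69 -0.00
```

Call:
{"api": "drive_tool", "payload": {
  "plan": "0.2 -0.1 1.5 -0.03; 0.3 -0.1 4 -0.03; 0.3 -0.1 6.5 -0.03; 0.3 -0.1 9 -0.03; 0.3 -0.1 11.5 -0.03; 0.3 -0.1 14 -0.03; 0.3 -0.1 15.6 -0.03; 0.3 -0.1 15.6 -0.03"
}}

```text
time_s: 25.32
tcp_pos: [0.5516, -0.1786, 0.0299]
eef_rot: [179.9, 0.1, -24.2]
contact_force: [-0.4, -0.1, 0.9]
gripper_width: 0.0874
```

Call:
{"api": "drive_tool", "payload": {
  "plan": "0 0 0 0; 0 0 0 0; 0 0 0 0; 0 0 0 0; 0 0 0 0; 0 0 0 0; 0 0 0 0",
  "fingers": 1,
  "squeeze": 22
}}

```text
time_s: 26.2
tcp_pos: [0.5527, -0.1792, 0.0315]
eef_rot: [180.0, -0.0, -24.2]
contact_force: [0.0, -1.1, 3.4]
gripper_width: 0.0492
```

Call:
{"api": "drive_tool", "payload": {
  "plan": "0 0 -0.5 0; 0 0 -1.5 0; 0 0 -3 0; 0 0 -5 0; 0 0 -8 0; 0 0 -11 0; 0 0 -14.5 0; 0 0 -18 0"
}}

```text
time_s: 27.2
tcp_pos: [0.5523, -0.179, 0.2135]
eef_rot: [-180.0, -0.0, -24.2]
contact_force: [0.2, -0.1, -1.6]
gripper_width: 0.0491
```

```bash
python3 go.py .6421 .0760 .21 -24 6
```

```text
t 27.2 at [ 0.5523 -0.179   0.2135] [-180.    -0.   -24.2] w 0.0491 F [ 0.2 -0.1 -1.6] j [  1.  11. -10.  -0. -68.  64.]
0.27
-0.38 -4.49 0.06 -0.00; -0.76 -8.98 0.12 -0.00; -1.14 -13.47 0.17 -0.00; -1.51 -17.96 0.23 -0.00; -1.89 -22.45 0.29 -0.00; -2.27 -26.94 0.35 -0.00
```

Call:
{"api": "drive_tool", "payload": {
  "plan": "-0.2 -2 0 0; -0.5 -5.5 0 0; -0.8 -9.5 0 0; -1.2 -14 0 0; -1.5 -18.5 0 0; -1.9 -22.5 0 0; -2.2 -25.5 0 0; -2.3 -26.9 0 0"
}}

```text
time_s: 28.2
tcp_pos: [0.6417, 0.0778, 0.2106]
eef_rot: [180.0, 0.1, -24.1]
contact_force: [0.6, -0.5, -2.2]
gripper_width: 0.0494
```

Call:
{"api": "drive_tool", "payload": {
  "plan": "0 0 1 0; 0 0 3 0; 0 0 5.5 0; 0 0 8 0; 0 0 10 0; 0 0 11 0; 0 0 11 0; 0 0 11 0"
}}

```text
time_s: 29.2
tcp_pos: [0.6425, 0.0756, 0.1022]
eef_rot: [-180.0, -0.1, -24.2]
contact_force: [-0.9, 0.2, -1.4]
gripper_width: 0.0499
```

```bash
python3 go.py .6421 .0760 .0835 -24 6
```

```text
t 29.2 at [0.6425 0.0756 0.1022] [-1.80e+02 -1.00e-01 -2.42e+01] w 0.0499 F [-0.9  0.2 -1.4] j [ 24.  22. -10.   0. -57.  42.]
0.019
-0.01 -0.00 0.31 -0.00; -0.02 -0.01 0.62 -0.00; -0.03 -0.01 0.93 -0.00; -0.03 -0.02 1.24 -0.00; -0.04 -0.02 1.55 -0.00; -0.05 -0.02 1.87 -0.00
```

Call:
{"api": "drive_tool", "payload": {
  "plan": "0 0 0.6 0; 0 0 1.2 0; 0 0 1.5 0; 0 0 1.6 0; 0 0 1.7 0; 0 0 1.8 0; 0 0 1.9 0; 0 0 1.9 0"
}}

```text
time_s: 30.2
tcp_pos: [0.6426, 0.0758, 0.0835]
eef_rot: [-179.9, -0.1, -24.2]
contact_force: [-2.8, 0.5, 5.0]
gripper_width: 0.0491
```

Call:
{"api": "drive_tool", "payload": {
  "plan": "0 0 0 0; 0 0 0 0; 0 0 0 0; 0 0 -0.5 0; 0 0 -2 0; 0 0 -5 0; 0 0 -8.5 0; 0 0 -12 0",
  "fingers": -0.7
}}

```text
time_s: 31.2
tcp_pos: [0.6421, 0.0756, 0.2047]
eef_rot: [-180.0, -0.1, -24.2]
contact_force: [-0.0, -0.0, 0.1]
gripper_width: 0.0743
```

```bash
python3 go.py .4175 -.166 .20 -33 8
```

```text
t 31.2 at [0.6421 0.0756 0.2047] [-1.80e+02 -1.00e-01 -2.42e+01] w 0.0743 F [-0.  -0.   0.1] j [ 24.  18.  -3.   0. -70.  42.]
0.33
-1.32 3.91 0.06 0.02; -2.64 7.81 0.12 0.04; -3.96 11.72 0.18 0.06; -5.29 15.63 0.24 0.08; -6.61 19.53 0.29 0.10; -7.93 23.44 0.35 0.11; -9.25 27.35 0.41 0.13; -10.57 31.25 0.47 0.15
```

Call:
{"api": "drive_tool", "payload": {
  "plan": "-1 3 0 0.02; -2.5 7.5 0 0.04; -4.3 12.5 0 0.06; -6 17.5 0 0.08; -7.6 22.5 0 0.1; -9 27 0 0.12; -10.2 30 0 0.14; -10.6 31.2 0 0.15",
  "fingers": -1
}}

```text
time_s: 32.2
tcp_pos: [0.4164, -0.1663, 0.2036]
eef_rot: [-179.9, -0.1, -32.9]
contact_force: [-0.4, -0.3, 1.3]
gripper_width: 0.0876
```

Call:
{"api": "drive_tool", "payload": {
  "plan": "0 0 0 0; 0 0 0 0"
}}

```text
time_s: 32.45
tcp_pos: [0.4181, -0.165, 0.2026]
eef_rot: [-180.0, -0.0, -32.8]
contact_force: [-0.1, 1.0, -0.4]
gripper_width: 0.0875
```

```bash
python3 look.py w10 .4175 -.166 .11; python3 go.py .4175 -.166 .045 -33 8
```

```text
254 185 179 110
t 32.5 at [ 0.418  -0.1649  0.2024] [-180.    -0.   -32.8] w 0.0877 F [-0.5  0.2 -0.2] j [  4.  -1. -26.   0. -65.  53.]
0.157
0.00 0.02 1.97 0.00; 0.00 0.03 3.93 0.00; 0.01 0.05 5.90 0.00; 0.01 0.06 7.87 0.00; 0.01 0.08 9.83 0.00; 0.01 0.09 11.80 0.00; 0.01 0.11 13.77 0.00; 0.02 0.12 15.74 0.00
```

View pics/zw10.png

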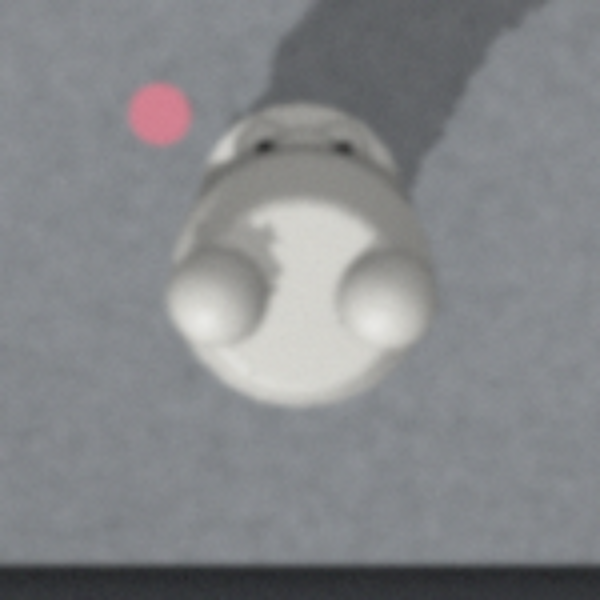

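```bash
python3 - <<'E'
from h import *
c=load('w10'); f=lambda x,y,z:plane(c,179+(x+.5)/4-.5,110+(y+.5)/4-.5,z)
a,b=f(218,297,.12),f(385,298,.12); d=b-a; e=[np.cos(np.radians(-33)),np.sin(np.radians(-33)),0]
print('ears mid',((a+b)/2).round(4),'sep',np.linalg.norm(d),np.degrees(np.arctan2(d[1],d[0])))
t=f(305,101,0); k=f(303,408,.104); print('foot centre', (t-.0315*np.array(e)).round(4),'head rear->',(k+.0305*np.array(e)).round(4))
E
```

```text
ears mid [ 0.4211 -0.1675  0.12  ] sep 0.03638709539768184 -123.10280337658415
foot centre [ 0.4202 -0.1686  0.    ] head rear-> [ 0.4204 -0.1677  0.104 ]
```

Call:
{"api": "drive_tool", "payload": {
  "plan": "0.2 0.1 1.5 0; 0.35 0.1 3.5 0; 0.35 0.1 6 0; 0.35 0.1 8.5 0; 0.35 0.1 11 0; 0.35 0.1 13.5 0; 0.35 0.1 15.3 0; 0.35 0.1 15.7 0"
}}

```text
time_s: 33.5
tcp_pos: [0.4184, -0.1679, 0.0433]
eef_rot: [179.9, 0.2, -32.8]
contact_force: [0.1, -0.1, 0.3]
gripper_width: 0.0878
```

Call:
{"api": "drive_tool", "payload": {
  "plan": "0 0 0 0; 0 0 0 0; 0 0 0 0; 0 0 0 0; 0 0 0 0; 0 0 0 0; 0 0 0 0",
  "fingers": 1,
  "squeeze": 30
}}

```text
time_s: 34.38
tcp_pos: [0.42, -0.1682, 0.0458]
eef_rot: [-180.0, -0.0, -32.8]
contact_force: [-1.1, -1.3, 6.3]
gripper_width: 0.0603
```

Call:
{"api": "drive_tool", "payload": {
  "plan": "0 0 -0.5 0; 0 0 -1.5 0; 0 0 -3 0; 0 0 -5 0; 0 0 -8 0; 0 0 -11 0; 0 0 -14.5 0; 0 0 -18 0"
}}

```text
time_s: 35.38
tcp_pos: [0.4192, -0.168, 0.2268]
eef_rot: [-180.0, 0.0, -32.8]
contact_force: [0.6, 0.9, -3.7]
gripper_width: 0.0604
```

```bash
python3 go.py .5757 .2010 .225 -33 8
```

```text
t 35.375 at [ 0.4192 -0.168   0.2268] [-180.     0.   -32.8] w 0.0604 F [ 0.6  0.9 -3.7] j [  3.  -2. -23.  -0. -69.  54.]
0.401
-0.86 -4.94 0.02 0.00; -1.71 -9.87 0.04 0.00; -2.57 -14.81 0.07 0.00; -3.42 -19.75 0.09 0.00; -4.28 -24.68 0.11 0.00; -5.13 -29.62 0.13 0.00; -5.99 -34.55 0.15 0.00; -6.84 -39.49 0.18 0.00
```

Call:
{"api": "drive_tool", "payload": {
  "plan": "-0.3 -2 0 0; -1 -6 0 0; -1.9 -11 0 0; -2.8 -16 0 0; -3.6 -21 0 0; -4.5 -26 0 0; -5.3 -30.5 0 0; -5.8 -33.5 0 0"
}}

```text
time_s: 36.38
tcp_pos: [0.5527, 0.1467, 0.2253]
eef_rot: [180.0, 0.0, -32.8]
contact_force: [-0.0, -0.5, -3.1]
gripper_width: 0.0602
```

Call:
{"api": "drive_tool", "payload": {
  "plan": "-0.5 -3 0 0; -0.9 -5.2 0 0; -1.05 -6 0 0; -1.05 -6 2 0; -1.05 -6 4.5 0; -1.05 -6 7 0; -1.05 -6 9 0; -1.05 -6 10 0"
}}

```text
time_s: 37.38
tcp_pos: [0.5756, 0.2001, 0.1243]
eef_rot: [179.9, 0.0, -32.9]
contact_force: [-0.3, 0.8, -2.2]
gripper_width: 0.0605
```

```bash
python3 go.py .5757 .2010 .0975 -33 8
```

```text
t 37.375 at [0.5756 0.2001 0.1243] [179.9   0.  -32.9] w 0.0605 F [-0.3  0.8 -2.2] j [ 38.  18. -14.  -0. -59.  20.]
0.027
-0.00 -0.01 0.34 0.00; -0.01 -0.02 0.67 0.00; -0.01 -0.03 1.01 0.00; -0.02 -0.04 1.34 0.00; -0.02 -0.05 1.68 0.00; -0.03 -0.06 2.01 0.00; -0.03 -0.07 2.35 0.00; -0.04 -0.08 2.68 0.00
```

Call:
{"api": "drive_tool", "payload": {
  "plan": "0 0 0.7 0; 0 -0.05 1.4 0; 0 -0.05 1.9 0; 0 -0.05 2.2 0; 0 -0.05 2.4 0; 0 -0.05 2.6 0; 0 -0.05 2.7 0; 0 -0.05 2.7 0"
}}

```text
time_s: 38.38
tcp_pos: [0.5765, 0.2014, 0.0982]
eef_rot: [180.0, -0.0, -32.8]
contact_force: [-0.1, 0.2, -2.8]
gripper_width: 0.0605
```

Call:
{"api": "drive_tool", "payload": {
  "plan": "0 0 0 0; 0 0 0 0; 0 0 0 0; 0 0 -0.5 0; 0 0 -2 0; 0 0 -5 0; 0 0 -8.5 0; 0 0 -12 0",
  "fingers": -0.9
}}

```text
time_s: 39.38
tcp_pos: [0.5766, 0.2014, 0.2207]
eef_rot: [-179.9, -0.0, -32.8]
contact_force: [0.4, 0.2, -0.2]
gripper_width: 0.083
```

```bash
python3 go.py .3 .5 .30 -33 8
```

```text
t 39.375 at [0.5766 0.2014 0.2207] [-179.9   -0.   -32.8] w 0.083 F [ 0.4  0.2 -0.2] j [ 38.  14.  -6.   0. -70.  20.]
0.415
-4.93 -1.26 -0.99 0.00; -9.86 -2.53 -1.98 0.00; -14.78 -3.79 -2.97 0.00; -19.71 -5.06 -3.97 0.00; -24.64 -6.32 -4.96 0.00; -29.57 -7.58 -5.95 0.00; -34.50 -8.85 -6.94 0.00; -39.43 -10.11 -7.93 0.00
```

Call:
{"api": "drive_tool", "payload": {
  "plan": "-3 -0.8 -2 0; -8 -2.1 -4 0; -13.5 -3.5 -6 0; -19 -5 -8 0; -24.5 -6.3 -8 0; -30 -7.6 -8 0; -35 -8.9 -8 0; -39 -10 -8 0"
}}

```text
time_s: 40.38
tcp_pos: [0.3013, 0.4981, 0.2998]
eef_rot: [-179.9, 0.0, -32.8]
contact_force: [0.3, 0.3, -0.5]
gripper_width: 0.0832
```

```bash
python3 - <<'E'
from h import *
a=cap('top','t11'); b=cap('scene','s11')
A=cv2.imread('pics/t11.png');B=cv2.imread('pics/s11.png')
P={'small':(.4503,.1349,.0150),'medium':(.5166,.0094,.0205),'large':(.6421,.076,.026),'giant':(.5757,.201,.0315)}; H=dict(small=.065,medium=.087,large=.109,giant=.129)
s=4
def ell(c,I,x0,y0,p,rad,z,col):
    q=[proj(c,(p[0]+rad*np.cos(t),p[1]+rad*np.sin(t),z)) for t in np.linspace(0,6.3,60)]
    cv2.polylines(I,[np.int32([[(u-x0+.5)*s,(v-y0+.5)*s] for u,v in q])],False,col,1)
T=cv2.resize(A[115:250,125:255],None,fx=s,fy=s,interpolation=cv2.INTER_CUBIC)
pads=dict(small=.023,medium=.0285,large=.034,giant=.0395)
for k,p in P.items():
    ell(a,T,125,115,p,pads[k],.052,(0,255,0)); ell(a,T,125,115,p,p[2],.052,(0,0,255))
cv2.imwrite('pics/z11.png',T); 
S=cv2.resize(B[120:230,240:380],None,fx=s,fy=s,interpolation=cv2.INTER_CUBIC)
for k,p in P.items():
    ell(b,S,240,120,p,pads[k],.052,(0,255,0)); ell(b,S,240,120,p,p[2],.052,(0,0,255))
cv2.imwrite('pics/z12.png',S)
E
```

```text
(no output)
```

View pics/z11.png

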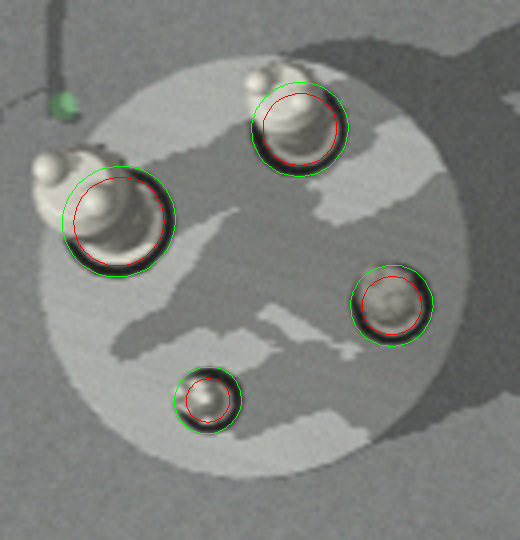

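View pics/z12.png

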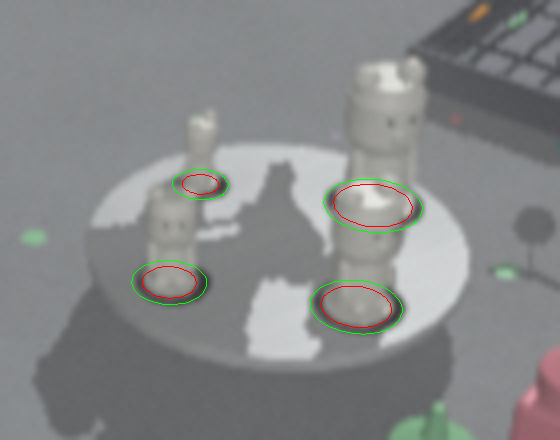

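Both views show the four bears upright, with their feet inside the expected foot outlines to within about 2 mm. The pads still lie on the outlines from the start. I'll check the rabbit and hand in.

```bash
python3 - <<'E'
from h import *
a,b=load('top0')['frame'],load('t11')['frame']
w=lambda I:(lambda m:(np.argwhere(m).mean(0)+[160,375],m.sum()))(I[160:205,375:415].min(2)>170)
print('rabbit blob (row,col)',w(a),w(b)); s=r.get_state(); print(s['time_s'],np.abs(s['qd']).max()); r.close_job()
E
```

```text
rabbit blob (row,col) (array([181.0952381 , 394.37301587]), np.int64(126)) (array([180.06060606, 395.63636364]), np.int64(99))
40.475 2.7499389744245293
the job is handed in; nothing more can be done
```

I placed all four bears upright on the pads matching their size ranks and handed the job in at about 40 s. `close_job` gives no verdict, so this rests on my own checks.

- **Bears:** in the last top and overview pictures all four stand upright. Their feet are within about 2 mm of the pad centres by eye, and the limit is 12 mm. One bear partly hides the giant's foot in the overview, so its position there rests mostly on the top view.
- **Turntable:** all four pads still match the outlines measured at the start. I measured this after the first placing (under 1 mm of shift) and judged it by eye after the last one.
- **Rabbit:** it was never approached. Its bright patch in the top view moved 1–2 pixels and shrank from 126 to 99 pixels. I put that down to changed shadows and did not view a close-up to confirm it.
- **Arm:** it was parked clear of everything but still settling at up to 2.7 degrees/s when I handed in.

**Disagreement with the stated tool data:** the pictures put the fingertips about 27 mm behind the reported TCP, not 8 mm ahead of it. Because of this the first grip on the small bear slipped off its ears, without tipping or moving it. I corrected for the offset, and every later grip closed to within about 1 mm of the stated head size.

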